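# Lap the face of a brass manifold bar

## Robot

A 6-joint arm with a two-finger parallel gripper is mounted at the origin on the work surface. World frame = base frame: x ahead of the robot, y to its left, z up, the work surface at z = 0. Lengths are in m, angles in rad, forces in N, time in s.
With the tool pointing down it reaches from about 0.35 to 0.775 m from the base axis. Payload 7.3 kg.
Tool frame: the origin (TCP) lies between the finger pads; the fingertips stand ahead of it and the grasp point (between the pads) lies 6 mm ahead of it (robot.tip_extent is the x of the fingertips in the tool frame, in m); x points along the fingers, z is the direction in which the jaws open and shut, and the axes are right-handed (so a half turn about x gives the same grasp; the last joint's range is limited). The gripper opens to 92 mm and grips with 3 to 60 N. Pads are 19 mm wide; open, the fingers measure 130 mm over their backs; the gripper's body (75 mm by 190 mm) begins 47 mm behind the grasp point.
Start: joints at [-1.48, 0.342, 1.524, -0, 1.275, -0.146], TCP at [0.123, -0.51, 0.252] pointing down, gripper open.
Joint ranges: [-2.53, 2.53], [-0.77, 2.02], [0.04, 2.7], [-1, 4.14], [0.28, 2.66], [-3.11, 3.11]. Speed limits (rad/s): [2.57, 2.57, 3.14, 3.14, 3.14, 3.14].

## Interface

Orientations are given as [roll, pitch, yaw] about the fixed x, y, z axes, in that order (R = Rz(yaw) Ry(pitch) Rx(roll)).
In Python, from cell import robot gives the robot as it stands. The module is installed in compiled form; this text tells all that it offers.
- The arm moves only by the shell command python3 -m creep 'ROWS' [FORCE]. ROWS is JSON, a list of rows, each an object with "translation": the shift along the tool's x, y, z in m, a list of three; "twist": the turn, a rotation vector about the tool's x, y, z in rad, a list of three; "hand": the opening in per cent of the stroke, from 0 (shut) to 100 (fully open). A call has 1 to 5 rows; each row is the pose to reach, as a shift and turn from the pose measured when the call began, along the tool's axes at that moment; what a row does not reach only later rows make up. A row lasts 1/10 s, in which the tool goes at most 50 mm and 8.59 degrees, less where a joint would pass 70% of its speed; a pose out of reach is approached as far as the arm can. A call with a gripper value outside its range is refused whole. The fingers move at their own pace and stop on an object; FORCE is the grip in N (left out, the last holds). Time passes only in rows, so rows that repeat a pose let the fingers close. It gives the time, the measured TCP pose, the force and the opening at its end, in the units of the state.
- robot.observe(): the state, without advancing time (a new reading comes with each control period).
- robot.read_camera(name): name is "scene" or "top" or "wrist"; returns the picture (384x512x3 uint8, blue, green, red); there is no depth.
- robot.calibration(name): a dict with "intrinsics" (3x3 intrinsics, pixels), "cam_to_world" (4x4, takes a point from camera to world coordinates); the wrist camera has in their place "mount" (4x4, takes a point from camera to tool coordinates, whose origin is the TCP and whose axes are the tool frame's). Camera axes: x right, y up, looking along -z (the intrinsics and any distortion apply to the point x, -y, -z); pixel columns grow to the right and rows downward; lengths in m; the calibration is good to about 2 mm. The wrist camera is an equidistant fisheye: a pixel r from the principal point sees the ray r / f radians off the axis. A picture is of the moment at which its call begins: read the wrist's pose just before it. calibration takes no time and is no camera call.
- robot.hand_in(): hands the job in, once; it reports no verdict.
The state is a dict: "time": time; "qpos": joint angles; "qvel": joint speeds; "joint_efforts": joint torques, N m; "tool_pos": TCP position; "tool_rot": TCP orientation; "contact_force": force on the tool from outside, world axes, zero at the start; "torque": the same for the moment, N m; "opening": finger opening in m.
Only numpy, scipy, OpenCV 4.12 (cv2) and the standard library are available. Lean on these libraries where they do the work, as an engineer would, in place of code of your own. Each camera call takes 0.05 s, during which the arm holds its last target. There are 200 camera calls.

## Task

Lift the top lapping block off the pile, leaving the two spare blocks where they are, and dress the flat top of the brass manifold bar with it: lay it lengthwise and centred on the bar with its end level with the bar's end at the cross-handled tap, press until the spring bed is about halfway down its 16 mm travel, and draw it slowly in one stroke to the plugged end, keeping that pressure all the way and never bottoming the bed. Then set the block down, sole down, in the middle of the rubber mat (do not drop it) and let go; do not disturb the loose fittings and the bin.

Things in the scene. Friction and masses are not known exactly. Their poses are not given: they have to be found in the camera images.
- block: the top block of the pile, the one to use: lapping block: pale wooden block with a flat dark sole, 44 mm (its x) by 95 mm (its y, long axis) by 36 mm high, about 0.2 kg. Origin at the centre of the sole (underside), z up. Lies on spare_mid, turned a little from it. Grip it across its 44 mm width, fingertips about 10 mm above the sole.
- spare_mid: spare lapping block: pale wooden block with a flat dark sole, 44 mm (its x) by 95 mm (its y, long axis) by 36 mm high, about 0.2 kg. Origin at the centre of the sole (underside), z up. Middle of the pile; must stay.
- spare_low: spare lapping block: pale wooden block with a flat dark sole, 44 mm (its x) by 95 mm (its y, long axis) by 36 mm high, about 0.2 kg. Origin at the centre of the sole (underside), z up. Bottom of the pile, on a fixed wooden stand 85 x 135 x 12 mm; must stay.
- fixture: fixed lapping fixture: steel base plate 150 mm (x) by 300 mm (y) by 12 mm, carrying an aluminium bed on four springs with the brass bar clamped on it. Origin at the centre of the base's underside; y along the bar, +y towards the tap, whose handle ends 0.175 m from the centre. Unpressed, the bar's top face is 90 mm above the origin.
- face (a point): centre of the brass bar's flat top, 56 mm (x) by 260 mm (y), z up; sinks with the bed. +y points to the end with the tap (75 mm steel cross handle), -y to the round plug. All else on the fixture lies 8 mm or more below this face; outlets on the -x side. The 95 mm block is level with the tap end when its centre is at y = +0.0825, with the plug end at y = -0.0825.
- bed (a joint): how far the spring bed is pressed down, m: 0 up, 0.016 bottomed. Moves straight down, without tilting; begins to sink at 2 N and needs 1 N more per mm (about 10 N in all at 8 mm, the block's own 1.4 to 2.8 N included). Springs back up.
- mat: black rubber mat fixed to the table, 120 mm (x) by 150 mm (y) by 6 mm thick; origin at the centre of its underside, top at z = +0.006
- coupling: bystander: upright brass coupling, 44 mm across at the foot, 45 mm high; origin at the centre of its underside
- tee: bystander: brass tee lying flat, 70 mm long in y, 32 mm high; origin at the centre of its underside
- bin: bystander: orange picking bin with fittings, 110 mm (x) by 100 mm (y) by 60 mm high; origin at the centre of its underside
There are look-alikes about, which are no part of the job. What is shaped like the block but blue or purple is not meant.

How it is judged:
On the way, in this order (a step that is already met when the one before it is completed fails the run):
1. tap end (block y in face 60 to 105 mm): held block flat (0.12 rad), lengthwise (0.2 rad), within 15 mm of the bar's midline, pressing the bed 4 to 12 mm down (y of block in the frame of face between 0.06 and 0.105 m and x of block in the frame of face between -0.015 and 0.015 m and angle between the y axis of block and the y axis of face, either way round below 0.2 rad and angle between block's own z axis and vertical below 0.12 rad and value of joint bed between 0.004 and 0.012 m and contact force between block and fixture above 3 N and contact force between the fingers and block above 1 N), for 0.15 s.
2. second part (block y in face 30 to 60 mm): held block flat (0.12 rad), lengthwise (0.2 rad), within 15 mm of the bar's midline, pressing the bed 4 to 12 mm down (y of block in the frame of face between 0.03 and 0.06 m and x of block in the frame of face between -0.015 and 0.015 m and angle between the y axis of block and the y axis of face, either way round below 0.2 rad and angle between block's own z axis and vertical below 0.12 rad and value of joint bed between 0.004 and 0.012 m and contact force between block and fixture above 3 N and contact force between the fingers and block above 1 N), for 0.15 s.
3. just before the middle (block y in face 0 to 30 mm): held block flat (0.12 rad), lengthwise (0.2 rad), within 15 mm of the bar's midline, pressing the bed 4 to 12 mm down (y of block in the frame of face between 0 and 0.03 m and x of block in the frame of face between -0.015 and 0.015 m and angle between the y axis of block and the y axis of face, either way round below 0.2 rad and angle between block's own z axis and vertical below 0.12 rad and value of joint bed between 0.004 and 0.012 m and contact force between block and fixture above 3 N and contact force between the fingers and block above 1 N), for 0.15 s.
4. just past the middle (block y in face -30 to 0 mm): held block flat (0.12 rad), lengthwise (0.2 rad), within 15 mm of the bar's midline, pressing the bed 4 to 12 mm down (y of block in the frame of face between -0.03 and 0 m and x of block in the frame of face between -0.015 and 0.015 m and angle between the y axis of block and the y axis of face, either way round below 0.2 rad and angle between block's own z axis and vertical below 0.12 rad and value of joint bed between 0.004 and 0.012 m and contact force between block and fixture above 3 N and contact force between the fingers and block above 1 N), for 0.15 s.
5. fifth part (block y in face -60 to -30 mm): held block flat (0.12 rad), lengthwise (0.2 rad), within 15 mm of the bar's midline, pressing the bed 4 to 12 mm down (y of block in the frame of face between -0.06 and -0.03 m and x of block in the frame of face between -0.015 and 0.015 m and angle between the y axis of block and the y axis of face, either way round below 0.2 rad and angle between block's own z axis and vertical below 0.12 rad and value of joint bed between 0.004 and 0.012 m and contact force between block and fixture above 3 N and contact force between the fingers and block above 1 N), for 0.15 s.
6. plug end (block y in face -105 to -60 mm): held block flat (0.12 rad), lengthwise (0.2 rad), within 15 mm of the bar's midline, pressing the bed 4 to 12 mm down (y of block in the frame of face between -0.105 and -0.06 m and x of block in the frame of face between -0.015 and 0.015 m and angle between the y axis of block and the y axis of face, either way round below 0.2 rad and angle between block's own z axis and vertical below 0.12 rad and value of joint bed between 0.004 and 0.012 m and contact force between block and fixture above 3 N and contact force between the fingers and block above 1 N), for 0.15 s.
At the end, for the whole second after the job is handed in: the block lies at rest, sole down and flat (within 0.1 rad), released, its centre within 40 mm of the mat's centre; the bed is up again (within 3 mm); both spare blocks are within 20 mm and the coupling, tee and bin within 30 mm of where they started (horizontal distance between block and mat below 0.04 m and z of block in the frame of mat between 0.003 and 0.01 m and angle between block's own z axis and vertical below 0.1 rad and linear speed of block below 0.02 m/s and contact force between the fingers and block below 0.1 N and value of joint bed below 0.003 m and distance of each of spare_mid, spare_low from where it was at the start of the episode below 0.02 m and distance of each of coupling, tee, bin from where it was at the start of the episode below 0.03 m); the robot touches nothing.
It fails at once if pressure lost in mid-stroke: the block's centre is over the bar's middle 100 mm, its sole within 20 mm of the face, with the bed down less than 2 mm (y of block in the frame of face between -0.05 and 0.05 m and x of block in the frame of face between -0.03 and 0.03 m and z of block in the frame of face between -0.01 and 0.02 m and value of joint bed below 0.002 m).
It fails at once if the bed is pressed deeper than 15 mm (bottomed) (value of joint bed above 0.015 m).
It fails at once if the block falls: moves faster than 0.4 m/s while not held by the fingers (a drop of over about 8 mm) (linear speed of block above 0.4 m/s and contact force between the fingers and block below 0.1 N).
It fails at once if a spare block is moved more than 20 mm (distance of any of spare_mid, spare_low from where it was at the start of the episode above 0.02 m).
It fails at once if the coupling, tee or bin is moved more than 30 mm (distance of any of coupling, tee, bin from where it was at the start of the episode above 0.03 m).
It also fails if it takes over 64 s, if anything falls off the work surface, if the arm or the gripper's body presses on something with over 40 N, if the wrist force passes 120 N, or if a joint passes its speed limit or range.

## Working session

There is one attempt and no reset: what is moved stays moved. The work goes in short steps, Python scripts to look and compute and a shell command to move; the robot and the scene stay as the last step left them, time stands still between calls to the robot, and variables do not carry over. Pictures are saved under pics/ and viewed, about 8 in all and at most 12, crops included, and the job is handed in when it is done.

```bash
mkdir -p pics
python3 - <<'E'
from cell import robot
import cv2,numpy as np
o=robot.observe(); print({k:np.round(v,3).tolist() for k,v in o.items()}, robot.tip_extent)
for n in("scene","top","wrist"):
    im=robot.read_camera(n); cv2.imwrite(f"pics/{n}0.png",im)
    c=robot.calibration(n); print(n,{k:np.round(v,4).tolist() for k,v in c.items()})
a=cv2.imread("pics/scene0.png");b=cv2.imread("pics/top0.png")
cv2.imwrite("pics/both0.png",cv2.resize(np.hstack([a,b]),(800,300),interpolation=cv2.INTER_AREA))
E
```

```text
{'time': 0.0, 'qpos': [-1.48, 0.343, 1.525, -0.0, 1.275, -0.146], 'qvel': [0.0, 0.001, 0.001, -0.002, 0.0, -0.001], 'joint_efforts': [-0.002, -43.125, -24.422, 0.072, 0.056, -0.0], 'tool_pos': [0.123, -0.51, 0.251], 'tool_rot': [3.017, 1.569, 1.683], 'contact_force': [-0.369, 0.54, -0.131], 'torque': [0.008, -0.033, -0.017], 'opening': 0.092} 0.025
scene {'intrinsics': [[479.9299, 0.0, 249.004], [0.0, 479.9299, 180.3155], [0.0, 0.0, 1.0]], 'cam_to_world': [[-0.1427, -0.7726, 0.6187, 1.4429], [0.9898, -0.1122, 0.0882, 0.0417], [0.0012, 0.6249, 0.7807, 1.1636], [0.0, 0.0, 0.0, 1.0]]}
top {'intrinsics': [[459.5971, 0.0, 254.569], [0.0, 459.5971, 189.6472], [0.0, 0.0, 1.0]], 'cam_to_world': [[-0.0225, 0.9892, -0.145, 0.3904], [-0.9997, -0.0241, -0.0091, -0.077], [-0.0125, 0.1448, 0.9894, 1.403], [0.0, 0.0, 0.0, 1.0]]}
wrist {'intrinsics': [[297.3186, 0.0, 255.1192], [0.0, 297.3186, 191.0592], [0.0, 0.0, 1.0]], 'mount': [[0.0014, 0.2475, -0.9689, -0.1336], [0.0014, 0.9689, 0.2475, 0.0676], [1.0, -0.0017, 0.001, 0.0005], [0.0, 0.0, 0.0, 1.0]]}
```

View pics/top0.png

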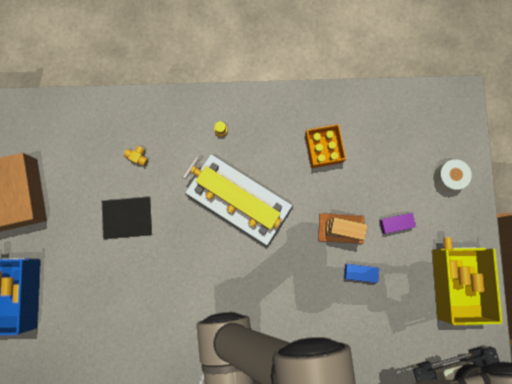

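View pics/scene0.png

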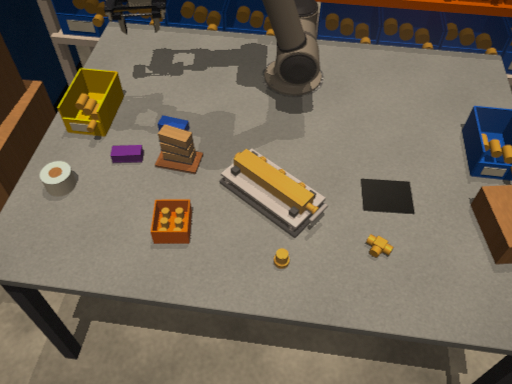

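Top view: the pile is at (347,228), the fixture bar runs (200,178)–(278,220) with the tap at (193,168), and the mat is at (127,217). The bystanders are the coupling (221,129), tee (137,156) and bin (325,146). Candidates for the block are the pile's top pale block (347,228), the blue one (361,273) and the purple one (397,223). By the description it is the pale top of the pile. I'll check that in a close crop.

```bash
cat > h.py <<'E'
import numpy as np, cv2
from cell import robot
from scipy.spatial.transform import Rotation as R
def cast(n,px,z):
    c=robot.calibration(n);K=c["intrinsics"];T=np.array(c["cam_to_world"])
    u=np.atleast_2d(np.asarray(px,float)); d=np.c_[(u[:,0]-K[0][2])/K[0][0],-(u[:,1]-K[1][2])/K[1][1],-np.ones(len(u))]@T[:3,:3].T
    return T[:3,3]+d*((z-T[2,3])/d[:,2])[:,None]
def proj(n,P):
    c=robot.calibration(n);K=np.array(c["intrinsics"]);T=np.array(c["cam_to_world"])
    p=(np.atleast_2d(P)-T[:3,3])@T[:3,:3]; p=p*[1,-1,-1]; q=p@K.T; return q[:,:2]/q[:,2:]
def rect(pts):
    (c,s,a)=cv2.minAreaRect(np.float32(pts[:,:2])*1000); b=cv2.boxPoints((c,s,a))
    e=[b[1]-b[0],b[2]-b[1]]; l=max(e,key=np.linalg.norm)
    return np.array(c)/1000, sorted(s), np.degrees(np.arctan2(l[1],l[0]))%180
E
python3 - <<'E'
from h import *
t=cv2.imread("pics/top0.png");s=cv2.imread("pics/scene0.png")
hsv=cv2.cvtColor(t,cv2.COLOR_BGR2HSV)
for p in [(347,228),(335,222),(325,232),(360,215),(240,195),(200,178),(127,217),(231,209)]: print(p,hsv[p[1],p[0]])
m=cv2.inRange(hsv,(0,0,0),(179,255,30)); 
def big(m,box):
    k=np.zeros_like(m);x,y,X,Y=box;k[y:Y,x:X]=m[y:Y,x:X]
    c=max(cv2.findContours(k,0,cv2.CHAIN_APPROX_NONE)[0],key=cv2.contourArea);return c[:,0]
print("mat",rect(cast("top",big(m,(90,185,165,250)),.006)))
y=cv2.inRange(hsv,(22,180,100),(35,255,255)); print("bar",rect(cast("top",big(y,(185,155,300,250)),.09)))
A=cv2.resize(t[205:250,310:375],None,fx=6,fy=6,interpolation=2);B=cv2.resize(s[115:180,145:210],None,fx=5,fy=5,interpolation=2)
C=cv2.resize(t[150:250,180:300],None,fx=4,fy=4,interpolation=2)[:, :]
W=np.zeros((600,790,3),np.uint8);W[:270,:390]=A;W[270:595,:325]=B;W[:400,395:790]=cv2.resize(C,(395,400*395//480))[:400] if 0 else cv2.resize(C,(395,400))
cv2.imwrite("pics/crop1.png",W)
E
```

```text
(347, 228) [ 19 137 216]
(335, 222) [ 18 140 217]
(325, 232) [ 13 164 120]
(360, 215) [ 14  94 139]
(240, 195) [ 30 178 215]
(200, 178) [ 30 180 215]
(127, 217) [21 39 46]
(231, 209) [ 24 197 210]Traceback (most recent call last):
  File "<stdin>", line 9, in <module>
  File "<stdin>", line 8, in big
ValueError: max() iterable argument is empty
```

Run:
```python
from h import *
t=cv2.imread("pics/top0.png");s=cv2.imread("pics/scene0.png")
hsv=cv2.cvtColor(t,cv2.COLOR_BGR2HSV)
def big(m,box):
    k=np.zeros_like(m);x,y,X,Y=box;k[y:Y,x:X]=m[y:Y,x:X]
    c=max(cv2.findContours(k,0,cv2.CHAIN_APPROX_NONE)[0],key=cv2.contourArea);return c[:,0]
print("mat",rect(cast("top",big(cv2.inRange(hsv,(0,0,0),(179,255,75)),(90,185,165,250)),.006)))
print("bar",rect(cast("top",big(cv2.inRange(hsv,(27,150,150),(34,255,255)),(185,155,300,250)),.09)))
c=big(cv2.inRange(hsv,(15,100,185),(24,160,255)),(310,205,375,250)); print("block",rect(cast("top",c,.12)),cv2.minAreaRect(c))
A=cv2.resize(t[205:250,310:375],None,fx=6,fy=6,interpolation=2);B=cv2.resize(s[115:180,145:210],None,fx=5,fy=5,interpolation=2)
C=cv2.resize(t[150:250,180:300],(395,330),interpolation=2)
W=np.zeros((600,790,3),np.uint8);W[:270,:390]=A;W[270:595,:325]=B;W[:330,395:790]=C
cv2.imwrite("pics/crop1.png",W)
```

```text
mat (array([0.51950696, 0.33016815]), [115.76679992675781, 146.156494140625], np.float32(93.77163))
bar (array([ 0.56290582, -0.01448202]), [54.77633285522461, 259.0878601074219], np.float32(56.078915))
block (array([ 0.46418073, -0.32528656]), [42.06654739379883, 92.40044403076172], np.float32(76.08586)) ((349.0396728515625, 228.11732482910156), (33.691341400146484, 15.082504272460938), 12.26477336883545)
```

View pics/crop1.png

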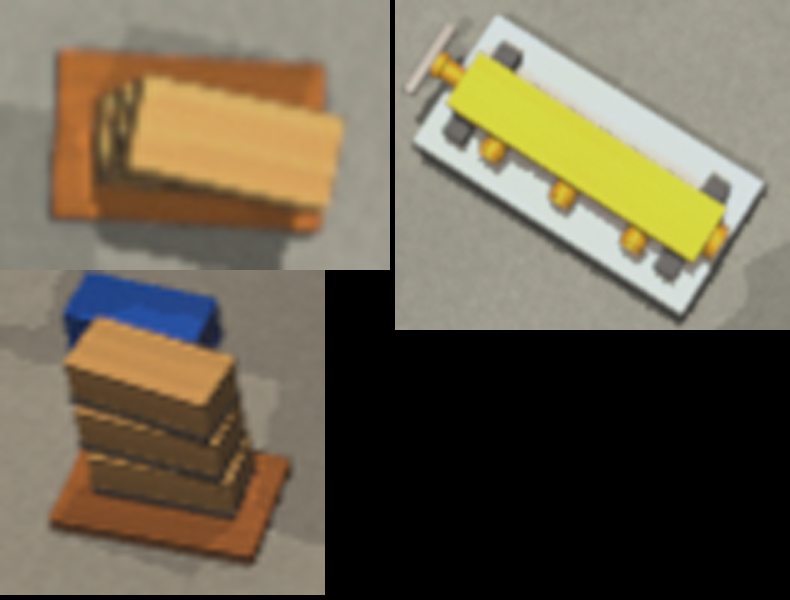

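The crops confirm the pale block on top of the stack, above the spares and stand. The measured sizes also match: block 42x92 at z 0.12, bar 55x259 at z 0.09, mat 116x146 at z 0.006. The tap is at the bar's upper left, in direction (+x,+y), and the outlets are on the -x side.

```bash
cat >> h.py <<'E'
def go(pos,ang):
    """tool shift/turn to TCP pos, tool down, tool y along world angle ang (deg, mod 180)"""
    o=robot.observe(); R0=R.from_euler("xyz",o["tool_rot"]); best=None
    for s in (0,180):
        a=np.radians(ang+s); y=np.array([np.cos(a),np.sin(a),0]);x=np.array([0,0,-1.]);z=np.cross(x,y)
        v=(R0.inv()*R.from_matrix(np.c_[x,y,z])).as_rotvec()
        if best is None or np.linalg.norm(v)<np.linalg.norm(best): best=v
    d=R0.inv().apply(np.array(pos)-o["tool_pos"])
    print("t",np.round(d,4).tolist(),"w",np.round(best,4).tolist(),"q",np.round(o["qpos"],2).tolist(),"pos",np.round(o["tool_pos"],4),"F",np.round(o["contact_force"],1),"open",round(o["opening"],4),"time",o["time"])
    print("tool axes\n",np.round(R0.as_matrix(),3).tolist())
BLK=(np.array([.4642,-.3253]),76.1);BAR=(np.array([.5629,-.0145]),56.1);MAT=(np.array([.5195,.3302]),93.8)
U=np.array([np.cos(np.radians(56.1)),np.sin(np.radians(56.1))])
E
python3 -c "
from h import *
go([*BLK[0],.20],BLK[1])"
```

```text
t [0.0514, 0.3749, -0.0995] w [-1.0914, -0.0009, -0.0007] q [-1.48, 0.34, 1.52, -0.0, 1.28, -0.15] pos [ 0.1231 -0.5101  0.2512] F [-0.  -1.3 -0.4] open 0.0917 time 0.15
tool axes
 [[-0.0, 0.972, 0.235], [0.001, 0.235, -0.972], [-1.0, 0.0, -0.001]]
```

```bash
python3 -m creep '[{"translation":[0,0.05,-0.013],"twist":[-0.14,0,0],"hand":100},{"translation":[0,0.1,-0.026],"twist":[-0.28,0,0],"hand":100},{"translation":[0,0.14,-0.039],"twist":[-0.42,0,0],"hand":100},{"translation":[0,0.18,-0.05],"twist":[-0.56,0,0],"hand":100},{"translation":[0,0.22,-0.06],"twist":[-0.7,0,0],"hand":100}]' 40; python3 -c "
from h import *
go([*BLK[0],.20],BLK[1])"
```

```text
time: 0.65
tool_pos: [0.3242, -0.3988, 0.2512]
tool_rot: [2.437, 1.569, 1.809]
contact_force: [0.0, -0.5, -0.0]
opening: 0.0918
t [0.0512, 0.1417, 0.0701] w [-0.3855, -0.0009, -0.0012] q [-1.04, 0.32, 1.55, 0.0, 1.27, -0.41] pos [ 0.3242 -0.3988  0.2512] F [ 0.  -0.5 -0. ] open 0.0918 time 0.65
tool axes
 [[-0.0, 0.588, 0.809], [0.001, 0.809, -0.588], [-1.0, 0.001, -0.001]]
```

```bash
python3 -m creep '[{"translation":[0.01,0.04,0.02],"twist":[-0.13,0,0],"hand":100},{"translation":[0.02,0.08,0.04],"twist":[-0.26,0,0],"hand":100},{"translation":[0.035,0.12,0.06],"twist":[-0.3855,0,0],"hand":100},{"translation":[0.051,0.1417,0.07],"twist":[-0.3855,0,0],"hand":100},{"translation":[0.051,0.1417,0.07],"twist":[-0.3855,0,0],"hand":100}]' 40
python3 - <<'E'
from h import *
go([*BLK[0],.119],BLK[1])
cv2.imwrite("pics/wrist1.png",robot.read_camera("wrist"))
E
```

```text
time: 1.15
tool_pos: [0.4656, -0.3224, 0.1975]
tool_rot: [2.378, 1.565, 2.139]
contact_force: [-0.7, 0.3, 0.3]
opening: 0.0921
t [0.0785, -0.0035, -0.0003] w [0.0039, -0.0044, -0.0042] q [-0.74, 0.47, 1.49, 0.0, 1.2, -0.5] pos [ 0.4656 -0.3224  0.1975] F [-0.7  0.3  0.3] open 0.0921 time 1.15
tool axes
 [[-0.003, 0.236, 0.972], [0.005, 0.972, -0.236], [-1.0, 0.004, -0.004]]
```

View pics/wrist1.png

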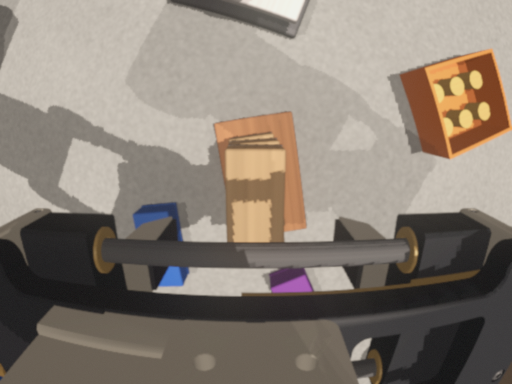

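The wrist view shows the block's edges vertical at columns 226–286. It is centred on column 255, between the fingers, so the yaw and lateral position are right. Descending now.

```bash
python3 -m creep '[{"translation":[0.02,-0.0035,0],"twist":[0.004,-0.004,-0.004],"hand":100},{"translation":[0.045,-0.0035,0],"twist":[0.004,-0.004,-0.004],"hand":100},{"translation":[0.065,-0.0035,0],"twist":[0.004,-0.004,-0.004],"hand":100},{"translation":[0.078,-0.0035,0],"twist":[0.004,-0.004,-0.004],"hand":100},{"translation":[0.078,-0.0035,0],"twist":[0.004,-0.004,-0.004],"hand":100}]' 40; python3 -c "
from h import *
go([*BLK[0],.119],BLK[1])"
```

```text
time: 1.7
tool_pos: [0.4622, -0.3271, 0.1196]
tool_rot: [-3.124, 1.569, 2.914]
contact_force: [-0.1, -0.2, -0.4]
opening: 0.0917
t [0.0006, 0.0023, 0.0015] w [-0.0027, -0.0021, 0.0] q [-0.75, 0.55, 1.58, -0.0, 1.01, -0.5] pos [ 0.4622 -0.3271  0.1196] F [-0.1 -0.2 -0.4] open 0.0917 time 1.7
tool axes
 [[-0.002, 0.243, 0.97], [0.0, 0.97, -0.243], [-1.0, -0.0, -0.002]]
```

```bash
python3 -m creep '[{"translation":[0.0005,0.001,0.0005],"twist":[0,0,0],"hand":0},{"translation":[0.0005,0.001,0.0005],"twist":[0,0,0],"hand":0},{"translation":[0.0005,0.001,0.0005],"twist":[0,0,0],"hand":0},{"translation":[0.0005,0.001,0.0005],"twist":[0,0,0],"hand":0},{"translation":[0.0005,0.001,0.0005],"twist":[0,0,0],"hand":0}]' 40; python3 -m creep '[{"translation":[0,0,0],"twist":[0,0,0],"hand":0},{"translation":[-0.005,0,0],"twist":[0,0,0],"hand":0},{"translation":[-0.015,0,0],"twist":[0,0,0],"hand":0},{"translation":[-0.03,0,0],"twist":[0,0,0],"hand":0},{"translation":[-0.05,0,0],"twist":[0,0,0],"hand":0}]' 40
python3 - <<'E'
from h import *
go([*(BAR[0]+.0825*U),.150],BAR[1])
a=robot.read_camera("scene")[90:230,110:300]
cv2.imwrite("pics/lift.png",cv2.resize(a,None,fx=4,fy=4,interpolation=2))
E
```

```text
time: 2.2
tool_pos: [0.4631, -0.3264, 0.1195]
tool_rot: [-2.879, 1.569, -3.124]
contact_force: [-0.4, 0.1, 0.5]
opening: 0.0564
time: 2.7
tool_pos: [0.4628, -0.326, 0.17]
tool_rot: [3.01, 1.568, 2.765]
contact_force: [1.3, 0.8, -2.6]
opening: 0.0436
t [0.02, 0.4041, 0.0496] w [0.3466, -0.003, 0.0001] q [-0.75, 0.49, 1.52, -0.0, 1.13, -0.5] pos [ 0.4628 -0.326   0.17  ] F [ 1.3  0.8 -2.6] open 0.0436 time 2.7
tool axes
 [[-0.003, 0.243, 0.97], [0.001, 0.97, -0.243], [-1.0, 0.0, -0.003]]
```

View pics/lift.png

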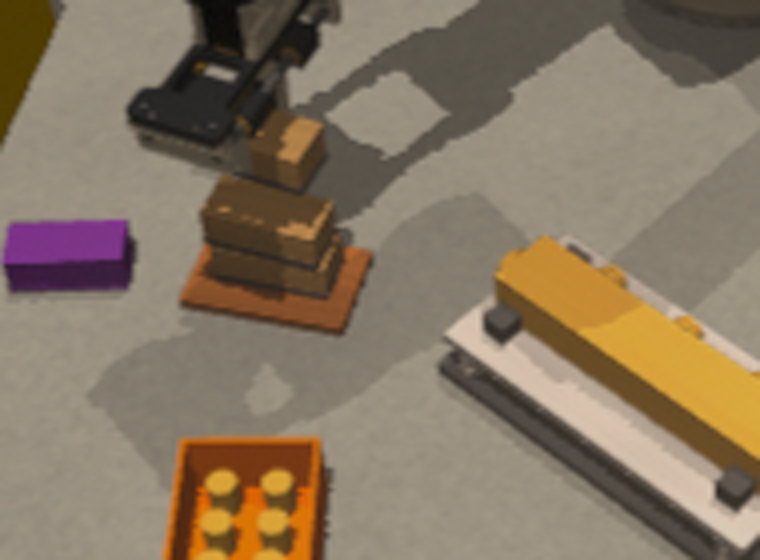

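The block is held at 43.6 mm opening, with about -2.6 N of weight on the wrist, and both spares are still stacked. Moving to the tap end at height.

```bash
python3 -m creep '[{"translation":[0,0.03,0.004],"twist":[0.03,0,0],"hand":0},{"translation":[0,0.07,0.008],"twist":[0.09,0,0],"hand":0},{"translation":[0,0.11,0.013],"twist":[0.15,0,0],"hand":0},{"translation":[0,0.15,0.018],"twist":[0.2,0,0],"hand":0},{"translation":[0,0.19,0.023],"twist":[0.25,0,0],"hand":0}]' 40;  python3 -c "
from h import *
go([*(BAR[0]+.0825*U),.150],BAR[1])"
```

```text
time: 3.25
tool_pos: [0.533, -0.147, 0.1737]
tool_rot: [-0.46, 1.566, -0.957]
contact_force: [0.1, -0.2, -2.0]
opening: 0.0439
t [0.0232, 0.2129, -0.0293] w [0.0943, 0.0041, 0.0018] q [-0.41, 0.46, 1.56, -0.0, 1.11, 0.09] pos [ 0.533  -0.147   0.1737] F [ 0.1 -0.2 -2. ] open 0.0439 time 3.25
tool axes
 [[0.003, 0.477, 0.879], [-0.004, 0.879, -0.477], [-1.0, -0.002, 0.004]]
```

```bash
python3 -m creep '[{"translation":[0,0.05,-0.007],"twist":[0.03,0.004,0.002],"hand":0},{"translation":[0,0.1,-0.014],"twist":[0.06,0.004,0.002],"hand":0},{"translation":[0.005,0.145,-0.02],"twist":[0.094,0.004,0.002],"hand":0},{"translation":[0.01,0.185,-0.026],"twist":[0.094,0.004,0.002],"hand":0},{"translation":[0.015,0.213,-0.029],"twist":[0.094,0.004,0.002],"hand":0}]' 40;  python3 -m creep '[{"translation":[0,0,0],"twist":[0,0,0],"hand":0},{"translation":[0,0,0],"twist":[0,0,0],"hand":0}]' 40
python3 - <<'E'
from h import *
go([*(BAR[0]+.0825*U),.130],BAR[1])
a=robot.read_camera("wrist");b=robot.read_camera("scene")[130:250,200:350]
cv2.imwrite("pics/tap.png",np.hstack([cv2.resize(a,(400,300)),cv2.resize(b,(375,300),interpolation=2)]))
E
```

```text
time: 3.75
tool_pos: [0.6096, 0.057, 0.1581]
tool_rot: [1.445, 1.57, 0.856]
contact_force: [-0.0, 0.5, -1.8]
opening: 0.0436
time: 3.95
tool_pos: [0.6094, 0.0576, 0.1578]
tool_rot: [2.709, 1.57, 2.122]
contact_force: [-0.5, -0.3, -2.2]
opening: 0.0438
t [0.0278, -0.0033, 0.0017] w [0.0042, -0.0004, -0.0002] q [-0.03, 0.58, 1.4, 0.0, 1.16, 0.56] pos [0.6094 0.0576 0.1578] F [-0.5 -0.3 -2.2] open 0.0438 time 3.95
tool axes
 [[-0.0, 0.554, 0.832], [0.0, 0.832, -0.554], [-1.0, 0.0, -0.0]]
```

View pics/tap.png

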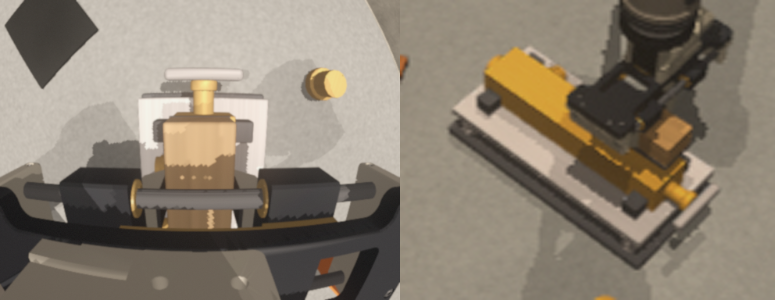

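The wrist and scene views show the held block over the tap end, centred on the bar, with the tap just ahead. Lowering gently, with the force as a check.

```bash
python3 -m creep '[{"translation":[0.01,-0.003,0.0015],"twist":[0.004,0,0],"hand":0},{"translation":[0.02,-0.003,0.0015],"twist":[0.004,0,0],"hand":0},{"translation":[0.027,-0.003,0.0015],"twist":[0.004,0,0],"hand":0},{"translation":[0.031,-0.003,0.0015],"twist":[0.004,0,0],"hand":0},{"translation":[0.031,-0.003,0.0015],"twist":[0.004,0,0],"hand":0}]' 50; python3 -m creep '[{"translation":[0.001,0,0],"twist":[0,0,0],"hand":0},{"translation":[0.002,0,0],"twist":[0,0,0],"hand":0},{"translation":[0.003,0,0],"twist":[0,0,0],"hand":0},{"translation":[0.003,0,0],"twist":[0,0,0],"hand":0}]' 50;  python3 -c "
from h import *
go([*(BAR[0]+.0825*U),.1175],BAR[1])"
```

```text
time: 4.55
tool_pos: [0.6086, 0.0523, 0.1266]
tool_rot: [-2.523, 1.57, -3.118]
contact_force: [-1.6, -1.5, 0.8]
opening: 0.0434
time: 4.95
tool_pos: [0.6088, 0.0524, 0.124]
tool_rot: [-2.001, 1.571, -2.595]
contact_force: [-1.1, -0.9, 3.1]
opening: 0.044
t [0.0065, 0.0014, -0.0008] w [-0.0025, -0.0001, 0.0001] q [-0.04, 0.62, 1.44, -0.0, 1.08, 0.55] pos [0.6088 0.0524 0.124 ] F [-1.1 -0.9  3.1] open 0.044 time 4.95
tool axes
 [[-0.0, 0.56, 0.829], [-0.0, 0.829, -0.56], [-1.0, -0.0, -0.0]]
```

```bash
python3 -m creep '[{"translation":[0.001,0,0],"twist":[0,0,0],"hand":0},{"translation":[0.002,0,0],"twist":[0,0,0],"hand":0},{"translation":[0.003,0,0],"twist":[0,0,0],"hand":0},{"translation":[0.0045,0,0],"twist":[0,0,0],"hand":0},{"translation":[0.0045,0,0],"twist":[0,0,0],"hand":0}]' 50; python3 -m creep '[{"translation":[0,0,0],"twist":[0,0,0],"hand":0},{"translation":[0,0,0],"twist":[0,0,0],"hand":0},{"translation":[0,0,0],"twist":[0,0,0],"hand":0}]' 50;  python3 -c "
from h import *
go([*(BAR[0]+.0525*U),.1195],BAR[1])"
```

```text
time: 5.45
tool_pos: [0.6088, 0.0524, 0.12]
tool_rot: [0.144, 1.571, -0.45]
contact_force: [-4.2, -0.9, 8.0]
opening: 0.0435
time: 5.75
tool_pos: [0.6088, 0.0524, 0.1206]
tool_rot: [0.28, 1.57, -0.314]
contact_force: [-4.3, -1.2, 7.7]
opening: 0.0436
t [0.0011, -0.0286, -0.0007] w [-0.0024, 0.0005, -0.0002] q [-0.04, 0.62, 1.45, -0.0, 1.08, 0.55] pos [0.6088 0.0524 0.1206] F [-4.3 -1.2  7.7] open 0.0436 time 5.75
tool axes
 [[0.001, 0.56, 0.829], [-0.0, 0.829, -0.56], [-1.0, 0.0, 0.001]]
```

About 9.9 N in all, so roughly 8 mm down. Starting the stroke at 60 mm/s.

```bash
python3 -m creep '[{"translation":[0,-0.005,0],"twist":[0,0,0],"hand":0},{"translation":[0,-0.010,0],"twist":[0,0,0],"hand":0},{"translation":[0,-0.015,0],"twist":[0,0,0],"hand":0},{"translation":[0,-0.02,0],"twist":[0,0,0],"hand":0},{"translation":[0,-0.025,0],"twist":[0,0,0],"hand":0}]' 50;  python3 -c "
from h import *
go([*(BAR[0]-.0825*U),.1205],BAR[1])"
```

```text
time: 6.25
tool_pos: [0.5967, 0.0323, 0.1219]
tool_rot: [0.745, 1.565, 0.151]
contact_force: [3.2, 3.7, 5.9]
opening: 0.0438
t [0.0008, -0.1402, -0.0016] w [-0.0025, 0.0045, -0.0041] q [-0.07, 0.59, 1.49, 0.0, 1.05, 0.52] pos [0.5967 0.0323 0.1219] F [3.2 3.7 5.9] open 0.0438 time 6.25
tool axes
 [[0.006, 0.56, 0.829], [0.001, 0.829, -0.56], [-1.0, 0.004, 0.004]]
```

```bash
python3 -m creep '[{"translation":[0.0015,-0.006,0],"twist":[0,0.003,-0.003],"hand":0},{"translation":[0.0015,-0.012,-0.0005],"twist":[0,0.003,-0.003],"hand":0},{"translation":[0.0015,-0.018,-0.0005],"twist":[0,0.003,-0.003],"hand":0},{"translation":[0.0015,-0.024,-0.0005],"twist":[0,0.003,-0.003],"hand":0},{"translation":[0.0015,-0.03,-0.0005],"twist":[0,0.003,-0.003],"hand":0}]' 50;  python3 -c "
from h import *
go([*(BAR[0]-.0825*U),.1205],BAR[1])"
```

```text
time: 6.75
tool_pos: [0.5814, 0.0083, 0.1216]
tool_rot: [0.725, 1.563, 0.131]
contact_force: [2.0, 3.6, 7.1]
opening: 0.0437
t [0.0005, -0.1118, -0.0024] w [-0.0026, 0.0058, -0.0051] q [-0.12, 0.57, 1.54, 0.0, 1.02, 0.47] pos [0.5814 0.0083 0.1216] F [2.  3.6 7.1] open 0.0437 time 6.75
tool axes
 [[0.008, 0.56, 0.829], [0.001, 0.829, -0.56], [-1.0, 0.005, 0.006]]
```

```bash
python3 -m creep '[{"translation":[0.001,-0.006,-0.0005],"twist":[0,0.003,-0.003],"hand":0},{"translation":[0.001,-0.012,-0.001],"twist":[0,0.003,-0.003],"hand":0},{"translation":[0.001,-0.018,-0.001],"twist":[0,0.003,-0.003],"hand":0},{"translation":[0.001,-0.024,-0.001],"twist":[0,0.003,-0.003],"hand":0},{"translation":[0.001,-0.03,-0.001],"twist":[0,0.003,-0.003],"hand":0}]' 50;  python3 -c "
from h import *
go([*(BAR[0]-.0825*U),.1205],BAR[1])"
```

```text
time: 7.25
tool_pos: [0.5658, -0.0155, 0.1217]
tool_rot: [0.69, 1.562, 0.095]
contact_force: [3.3, 3.3, 6.1]
opening: 0.0435
t [0.0007, -0.0833, -0.0027] w [-0.0027, 0.0071, -0.0058] q [-0.16, 0.54, 1.59, 0.0, 1.0, 0.43] pos [ 0.5658 -0.0155  0.1217] F [3.3 3.3 6.1] open 0.0435 time 7.25
tool axes
 [[0.009, 0.56, 0.828], [0.001, 0.828, -0.56], [-1.0, 0.006, 0.007]]
```

```bash
python3 -m creep '[{"translation":[0.0015,-0.006,-0.0005],"twist":[0,0.004,-0.004],"hand":0},{"translation":[0.0015,-0.012,-0.001],"twist":[0,0.004,-0.004],"hand":0},{"translation":[0.0015,-0.018,-0.001],"twist":[0,0.004,-0.004],"hand":0},{"translation":[0.0015,-0.024,-0.001],"twist":[0,0.004,-0.004],"hand":0},{"translation":[0.0015,-0.03,-0.001],"twist":[0,0.004,-0.004],"hand":0}]' 50;  python3 -c "
from h import *
go([*(BAR[0]-.0825*U),.1205],BAR[1])"
```

```text
time: 7.75
tool_pos: [0.5502, -0.0394, 0.1213]
tool_rot: [0.617, 1.561, 0.022]
contact_force: [2.4, 3.7, 7.3]
opening: 0.0438
t [0.0005, -0.0548, -0.0032] w [-0.0029, 0.0077, -0.0054] q [-0.21, 0.52, 1.63, 0.0, 0.98, 0.38] pos [ 0.5502 -0.0394  0.1213] F [2.4 3.7 7.3] open 0.0438 time 7.75
tool axes
 [[0.009, 0.56, 0.828], [0.0, 0.828, -0.56], [-1.0, 0.005, 0.008]]
```

```bash
python3 -m creep '[{"translation":[0.001,-0.006,-0.0005],"twist":[0,0.004,-0.004],"hand":0},{"translation":[0.001,-0.012,-0.001],"twist":[0,0.004,-0.004],"hand":0},{"translation":[0.001,-0.018,-0.0015],"twist":[0,0.004,-0.004],"hand":0},{"translation":[0.001,-0.024,-0.002],"twist":[0,0.004,-0.004],"hand":0},{"translation":[0.001,-0.03,-0.002],"twist":[0,0.004,-0.004],"hand":0}]' 50;  python3 -c "
from h import *
go([*(BAR[0]-.0825*U),.1205],BAR[1])"
```

```text
time: 8.25
tool_pos: [0.5337, -0.0629, 0.1213]
tool_rot: [0.523, 1.561, -0.072]
contact_force: [2.3, 4.5, 6.8]
opening: 0.0438
t [0.0007, -0.0261, -0.0027] w [-0.0033, 0.0081, -0.0047] q [-0.26, 0.5, 1.67, 0.0, 0.96, 0.33] pos [ 0.5337 -0.0629  0.1213] F [2.3 4.5 6.8] open 0.0438 time 8.25
tool axes
 [[0.009, 0.56, 0.828], [-0.001, 0.828, -0.56], [-1.0, 0.005, 0.008]]
```

```bash
python3 -m creep '[{"translation":[0.001,-0.006,-0.0005],"twist":[0,0.004,-0.004],"hand":0},{"translation":[0.001,-0.012,-0.001],"twist":[0,0.004,-0.004],"hand":0},{"translation":[0.001,-0.018,-0.0015],"twist":[0,0.004,-0.004],"hand":0},{"translation":[0.001,-0.024,-0.002],"twist":[0,0.004,-0.004],"hand":0},{"translation":[0.001,-0.026,-0.002],"twist":[0,0.004,-0.004],"hand":0}]' 50; python3 -m creep '[{"translation":[0.0005,0,0],"twist":[0,0,0],"hand":0},{"translation":[0.0005,0,0],"twist":[0,0,0],"hand":0},{"translation":[0.0005,0,0],"twist":[0,0,0],"hand":0}]' 50;  python3 -c "
from h import *
go([*(BAR[0]-.0825*U),.18],BAR[1])"
```

```text
time: 8.75
tool_pos: [0.5192, -0.0832, 0.1213]
tool_rot: [0.398, 1.562, -0.198]
contact_force: [3.7, 3.3, 6.5]
opening: 0.0439
time: 9.05
tool_pos: [0.5193, -0.0833, 0.1213]
tool_rot: [0.373, 1.561, -0.222]
contact_force: [-2.5, 0.4, 6.5]
opening: 0.0437
t [-0.0587, -0.0009, -0.0017] w [-0.0037, 0.009, -0.0035] q [-0.31, 0.48, 1.7, 0.0, 0.95, 0.29] pos [ 0.5193 -0.0833  0.1213] F [-2.5  0.4  6.5] open 0.0437 time 9.05
tool axes
 [[0.009, 0.561, 0.828], [-0.002, 0.828, -0.561], [-1.0, 0.004, 0.009]]
```

The stroke is done, with 5.9–8 N on the wrist throughout, or about 6–8 mm of bed travel. Lifting off straight up.

```bash
python3 -m creep '[{"translation":[-0.005,0,0],"twist":[0,0,0],"hand":0},{"translation":[-0.012,0,0],"twist":[0,0.009,-0.003],"hand":0},{"translation":[-0.025,0,0],"twist":[0,0.009,-0.003],"hand":0},{"translation":[-0.045,0,0],"twist":[0,0.009,-0.003],"hand":0},{"translation":[-0.065,0,0],"twist":[0,0.009,-0.003],"hand":0}]' 50; python3 -c "
from h import *
go([*MAT[0],.15],MAT[1])"
```

```text
time: 9.55
tool_pos: [0.5186, -0.083, 0.1868]
tool_rot: [2.829, 1.57, 2.234]
contact_force: [0.0, -0.6, -1.1]
opening: 0.0436
t [0.0372, 0.3426, -0.231] w [-0.6617, -0.0009, -0.0007] q [-0.31, 0.4, 1.62, 0.0, 1.12, 0.29] pos [ 0.5186 -0.083   0.1868] F [ 0.  -0.6 -1.1] open 0.0436 time 9.55
tool axes
 [[-0.001, 0.561, 0.828], [0.001, 0.828, -0.561], [-1.0, 0.0, -0.001]]
```

```bash
python3 -m creep '[{"translation":[0,0.03,-0.02],"twist":[-0.05,0,0],"hand":0},{"translation":[0,0.065,-0.044],"twist":[-0.12,0,0],"hand":0},{"translation":[0,0.1,-0.067],"twist":[-0.2,0,0],"hand":0},{"translation":[0,0.135,-0.091],"twist":[-0.28,0,0],"hand":0},{"translation":[0,0.17,-0.115],"twist":[-0.35,0,0],"hand":0}]' 50; python3 -c "
from h import *
go([*MAT[0],.15],MAT[1])"
```

```text
time: 10.05
tool_pos: [0.5187, 0.1239, 0.1872]
tool_rot: [2.38, 1.569, 2.138]
contact_force: [0.6, 0.2, -2.3]
opening: 0.0438
t [0.0374, 0.2004, -0.0487] w [-0.3088, -0.0008, -0.001] q [0.09, 0.42, 1.6, 0.0, 1.13, 0.33] pos [0.5187 0.1239 0.1872] F [ 0.6  0.2 -2.3] open 0.0438 time 10.05
tool axes
 [[-0.001, 0.24, 0.971], [0.001, 0.971, -0.24], [-1.0, 0.001, -0.001]]
```

```bash
python3 -m creep '[{"translation":[0,0.045,-0.011],"twist":[-0.1,0,0],"hand":0},{"translation":[0,0.09,-0.022],"twist":[-0.2,0,0],"hand":0},{"translation":[0.01,0.135,-0.033],"twist":[-0.3,0,0],"hand":0},{"translation":[0.025,0.175,-0.043],"twist":[-0.309,0,0],"hand":0},{"translation":[0.037,0.2,-0.0487],"twist":[-0.309,0,0],"hand":0}]' 50; python3 -m creep '[{"translation":[0.02,0,0],"twist":[0,0,0],"hand":0},{"translation":[0.045,0,0],"twist":[0,0,0],"hand":0},{"translation":[0.07,0,0],"twist":[0,0,0],"hand":0},{"translation":[0.085,0,0],"twist":[0,0,0],"hand":0},{"translation":[0.085,0,0],"twist":[0,0,0],"hand":0}]' 50
python3 - <<'E'
from h import *
go([*MAT[0],.043],MAT[1])
a=robot.read_camera("wrist");b=robot.read_camera("scene")[130:270,330:480]
cv2.imwrite("pics/mat.png",np.hstack([cv2.resize(a,(400,300)),cv2.resize(b,(321,300),interpolation=2)]))
E
```

```text
time: 10.55
tool_pos: [0.5187, 0.333, 0.1496]
tool_rot: [2.114, 1.569, 2.182]
contact_force: [0.2, -1.2, -2.1]
opening: 0.0437
time: 11.05
tool_pos: [0.5171, 0.3326, 0.062]
tool_rot: [-3.125, 1.565, -3.056]
contact_force: [-0.6, -0.6, -1.9]
opening: 0.0436
t [0.019, -0.0026, 0.0024] w [0.0028, -0.0063, 0.0001] q [0.45, 0.7, 1.48, 0.0, 0.97, 0.38] pos [0.5171 0.3326 0.062 ] F [-0.6 -0.6 -1.9] open 0.0436 time 11.05
tool axes
 [[-0.006, -0.069, 0.998], [-0.001, 0.998, 0.069], [-1.0, -0.0, -0.006]]
```

View pics/mat.png

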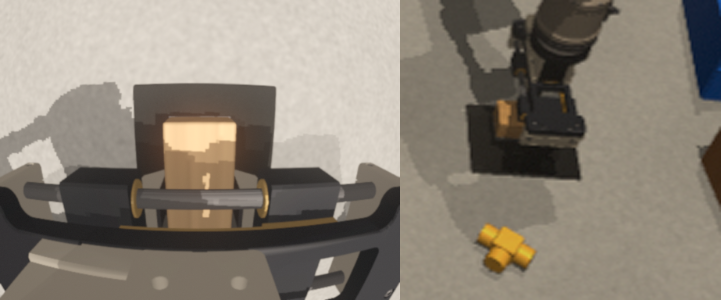

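The block is centred over the mat and aligned with it. Contact should come at TCP z of about 0.042–0.044, so I'll lower with force checks.

```bash
python3 -m creep '[{"translation":[0.008,-0.0015,0.0015],"twist":[0.003,-0.006,0],"hand":0},{"translation":[0.013,-0.0025,0.0025],"twist":[0.003,-0.006,0],"hand":0},{"translation":[0.016,-0.0025,0.0025],"twist":[0.003,-0.006,0],"hand":0},{"translation":[0.017,-0.0025,0.0025],"twist":[0.003,-0.006,0],"hand":0},{"translation":[0.018,-0.0025,0.0025],"twist":[0.003,-0.006,0],"hand":0}]' 50; python3 -m creep '[{"translation":[0,0,0],"twist":[0,0,0],"hand":0},{"translation":[0,0,0],"twist":[0,0,0],"hand":0}]' 50
```

```text
time: 11.65
tool_pos: [0.5214, 0.3311, 0.0469]
tool_rot: [0.388, 1.566, 0.454]
contact_force: [-1.2, -0.1, -2.4]
opening: 0.0432
time: 11.85
tool_pos: [0.5215, 0.3312, 0.0471]
tool_rot: [0.382, 1.565, 0.448]
contact_force: [0.5, 0.5, -1.6]
opening: 0.0433
```

```bash
python3 -m creep '[{"translation":[0.001,0,0],"twist":[0,0,0],"hand":0},{"translation":[0.002,0,0],"twist":[0,0,0],"hand":0},{"translation":[0.003,0,0],"twist":[0,0,0],"hand":0},{"translation":[0.0035,0,0],"twist":[0,0,0],"hand":0},{"translation":[0.0035,0,0],"twist":[0,0,0],"hand":0}]' 50
```

```text
time: 12.35
tool_pos: [0.5216, 0.3312, 0.0438]
tool_rot: [0.384, 1.565, 0.45]
contact_force: [-0.4, 0.4, 1.1]
opening: 0.044
```

Contact: the wrist force went from -1.6 to +1.1 N. Pressing a hair more, then opening.

```bash
python3 -m creep '[{"translation":[0.0005,0,0],"twist":[0,0,0],"hand":0},{"translation":[0.0005,0,0],"twist":[0,0,0],"hand":0}]' 50; python3 -m creep '[{"translation":[0,0,0],"twist":[0,0,0],"hand":40},{"translation":[0,0,0],"twist":[0,0,0],"hand":70},{"translation":[0,0,0],"twist":[0,0,0],"hand":100},{"translation":[0,0,0],"twist":[0,0,0],"hand":100},{"translation":[0,0,0],"twist":[0,0,0],"hand":100}]'; python3 -m creep '[{"translation":[0,0,0],"twist":[0,0,0],"hand":100},{"translation":[0,0,0],"twist":[0,0,0],"hand":100},{"translation":[0,0,0],"twist":[0,0,0],"hand":100}]'
```

```text
time: 12.55
tool_pos: [0.5216, 0.3312, 0.0438]
tool_rot: [0.382, 1.565, 0.448]
contact_force: [-2.7, -1.8, 5.0]
opening: 0.0435
time: 13.05
tool_pos: [0.5216, 0.3312, 0.0437]
tool_rot: [0.38, 1.565, 0.446]
contact_force: [0.3, 0.3, 0.8]
opening: 0.071
time: 13.35
tool_pos: [0.5216, 0.3313, 0.0436]
tool_rot: [0.384, 1.565, 0.45]
contact_force: [0.4, -0.0, 0.6]
opening: 0.0909
```

```bash
python3 -m creep '[{"translation":[-0.02,0,0],"twist":[0,0,0],"hand":100},{"translation":[-0.05,0,0],"twist":[0,0,0],"hand":100},{"translation":[-0.09,0,0],"twist":[0,0,0],"hand":100},{"translation":[-0.13,0,0],"twist":[0,0,0],"hand":100},{"translation":[-0.16,0,0],"twist":[0,0,0],"hand":100}]'; python3 -m creep '[{"translation":[0,-0.04,-0.04],"twist":[0,0,0],"hand":100},{"translation":[0,-0.08,-0.08],"twist":[0,0,0],"hand":100},{"translation":[0,-0.12,-0.1],"twist":[0,0,0],"hand":100},{"translation":[0,-0.16,-0.1],"twist":[0,0,0],"hand":100},{"translation":[0,-0.18,-0.1],"twist":[0,0,0],"hand":100}]'; python3 -m creep '[{"translation":[0,0,0],"twist":[0,0,0],"hand":100},{"translation":[0,0,0],"twist":[0,0,0],"hand":100}]'
python3 - <<'E'
from h import *
t=robot.read_camera("top");cv2.imwrite("pics/top9.png",t); s=robot.read_camera("scene");cv2.imwrite("pics/scene9.png",s)
hsv=cv2.cvtColor(t,cv2.COLOR_BGR2HSV);m=cv2.inRange(hsv,(12,80,150),(24,170,255));k=np.zeros_like(m);k[190:245,95:160]=m[190:245,95:160]
c=max(cv2.findContours(k,0,cv2.CHAIN_APPROX_NONE)[0],key=cv2.contourArea)[:,0];print("block",rect(cast("top",c,.042)))
cv2.imwrite("pics/final.png",np.hstack([cv2.resize(t,(400,300)),cv2.resize(s,(400,300))]))
E
```

```text
time: 13.85
tool_pos: [0.5212, 0.3311, 0.2065]
tool_rot: [0.385, 1.562, 0.451]
contact_force: [1.1, 0.4, -0.2]
opening: 0.0914
time: 14.35
tool_pos: [0.4321, 0.1423, 0.2055]
tool_rot: [0.294, 1.562, 0.358]
contact_force: [0.5, 0.3, 0.2]
opening: 0.0921
time: 14.55
tool_pos: [0.4322, 0.1422, 0.2058]
tool_rot: [0.311, 1.562, 0.374]
contact_force: [-0.5, 1.0, -0.4]
opening: 0.0917
block (array([0.52061206, 0.33142877]), [42.878665924072266, 92.89405822753906], np.float32(93.851944))
```

View pics/final.png

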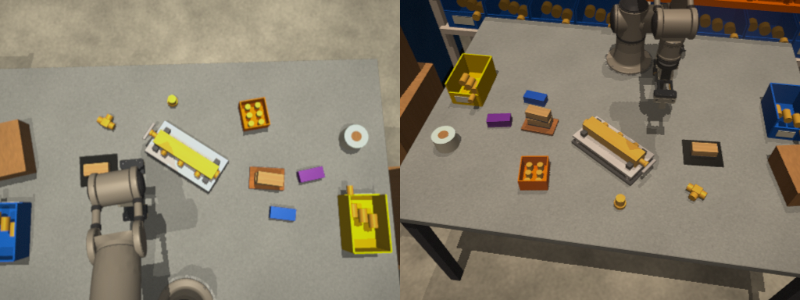

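The final views show the block flat on the mat at (0.521, 0.331), within 2 mm of its measured centre. The spares are still stacked, the bystanders have not visibly moved, and the arm is clear. Handing in.

```bash
python3 -c "
from cell import robot
print(robot.hand_in())"
```

```text
the job is handed in; nothing more can be done
None
```

I lifted the top block off the pile, drew it along the bar in one stroke from the tap end to the plug end, set it on the mat, let go and handed the job in. It took about 15 s of the 64 s allowed. `hand_in` gives no verdict, so what follows is from my own checks.

- **Pressure:** Wrist force plus the block's weight read about 8 to 10 N at every stop along the stroke. That puts the bed roughly 6 to 8 mm down; I worked this out from force and tool height, because the bed itself cannot be read.
- **Path:** The tool stayed within about 3 mm of the bar's midline and about 0.01 rad of vertical. Speed along the bar was about 55 mm/s.
- **Placing:** The last top picture puts the block flat on the mat, about 2 mm from its measured centre. The fingers are fully open and the arm is clear.
- **Spares and fittings:** In the final pictures both spare blocks, the coupling, tee and bin look undisturbed. I judged this by eye and did not measure it.
- **Disagreement:** On the bar and on the mat, contact came about 2 mm higher than my height estimate from the grasp predicted. I set the press depth and the set-down by force instead.

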